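# Hang the tool rack on the cleat board and lock it over the lug

### The arm

A 6-joint arm with a two-finger parallel gripper is mounted at the origin on a cart in front of the work surface, level with it; the furniture and walls round the work are solid. World frame = base frame: x ahead of the robot, y to its left, z up, the work surface at z = 0. Lengths are in mm, angles in rad, forces in N, time in s.
With the tool pointing down it reaches from about 325 to 850 mm from the base axis. Payload 15.5 kg.
Tool frame: the origin (TCP) lies at the very end of the fingers, on their centre line; the grasp point (between the pads) lies 19 mm behind it; z points along the fingers, y is the direction in which the jaws open and shut (so a half turn about z gives the same grasp; the last joint's range is limited). The gripper opens to 91 mm and grips with 3 to 60 N. Pads are 32 mm wide; open, the fingers measure 118 mm over their backs; the gripper's body (76 mm by 178 mm) begins 60 mm behind the grasp point.
Start: joints at [-1.214, 0.494, 1.345, -0, 1.302, -0.096], TCP at [272.867, -562.29, 213.915] pointing down, gripper open.
Joint ranges: [-2.91, 2.91], [-0.82, 2.16], [0.22, 2.67], [-1.22, 4.37], [0.12, 2.79], [-3.08, 3.08]. Speed limits (rad/s): [1.89, 1.89, 2.57, 3.01, 3.01, 3.01].

### API

Orientations are given as a 3x3 rotation matrix whose columns are the frame's x, y, z axes.
In Python, from workcell import goto, servo_line, move_j, command_gripper, pause, solve_ik, state, camera, PlanningError, close_job gives the robot as it stands. The module is installed in compiled form; this text tells all that it offers. Calls block until the motion is done:
- goto(position, orientation): joint-space move of the TCP to a pose.
- servo_line(position, velocity=150, attitude=None, guard=None): straight line of the TCP; attitude=None keeps the orientation; velocity is the mean speed in mm/s. With guard (N) it stops when the force on the tool has changed by that much, and returns True; else False.
- move_j(angles): joint-space move.
- command_gripper(opening, f_grip=None): finger opening in mm; f_grip is the grip in N (None keeps the last); returns when the fingers have stopped.
- pause(seconds).
- solve_ik(position, orientation): joint angles nearest the present ones, or None.
- state(): the state.
- camera(name): name is "side" or "top"; returns a dict with "frame" (420x560x3 uint8, red, green, blue), "range_z" (420x560 float32, mm along the optical axis (not along the pixel's ray), 0 where there is no reading), "K" (3x3 intrinsics, pixels), "R" (3x3) and "t" (3): a world point X has camera coordinates R X + t. Camera axes: x right, y down, z forward; pixel columns grow to the right and rows downward; lengths in mm; the calibration is good to about 2 mm. A picture is of the moment at which its call begins.
A pose or a line that the arm cannot do raises PlanningError and nothing moves.
- close_job(): hands the job in, once; it reports no verdict.
The state is a dict: "time": time; "qpos": joint angles; "qd": joint speeds; "joint_torque": joint torques, N m; "tcp_pos": TCP position; "orientation": TCP orientation; "wrist_force": force on the tool from outside, world axes, zero at the start; "moment": the same for the moment, N m; "grip_width": finger opening in mm.
Only numpy, scipy, OpenCV 4.12 (cv2) and the standard library are available. Lean on these libraries where they do the work, as an engineer would, in place of code of your own. Each camera call takes 0.05 s, during which the arm holds its last target.

### The job

Hang the wooden tool rack on the small upright cleat board: tilt it so that its top leans toward the board, hook the bevelled strip on its back over the cleat, slide it gently along until the notch in the strip drops over the steel lug, and bring it down upright and fully home, flat against the board. Never force it: the cleat is only lightly fixed. Let go, and leave the jar, the tape roll and the dome where they are.

Things in the scene. Friction and masses are not known exactly. Their poses are not given: they have to be found in the camera images.
- board: Fixed upright plywood board, 300 mm wide (y), 18 thick, 170 high, on two feet; yaw varies. Origin: bottom centre of its front face, where the rack hangs; x points into the board, away from the rack side, y along it, z up. Board, cleat and lug are smooth (friction about 0.3). More than 40 N between the rack and them does damage. Numbers called 'board' are in this frame, mm.
- cleat_edge (a point): Middle of the front top edge of the wooden cleat fixed along the board (board y -130 to +130, x -22 to 0, z 120 to 163), axes as board. The cleat's top is bevelled at 45 degrees, falling from this edge (board x -22 to -20, z 163) to z 143 at the board face, so cleat and board form a V groove open upward.
- lug_zone (a point): Middle of the stretch (board y -62 to -8) in which the centre of the one steel lug lies, at the height of the lug's top (board z 165); axes as board. The lug fills the groove, 13 mm wide in y, its top 6 mm tapering to 9 mm wide; board x -20 to 0. It stays put, but where in the stretch is not reported: feel for it or look.
- rack_grip (a point): Centre of the loose rack's grip bar: 14 mm thick (rack x), 30 high, 114 long (y); 46 mm free behind it. Pinch it from above across the 14 mm. Rack axes: x toward its back (toward the board when hung), y along its width, z up. Rack 130 wide, 119 deep, 110 high, 0.25 to 0.45 kg, mass centre about 40 mm behind the bar; it starts upright on the worktop, bar centre at height 95 mm, yaw varies.
- rack_lip (a point): Lower edge of the bevelled strip on the rack's back, mid width, in the rack's back plane, (+87, 0, -27) mm from rack_grip in the rack's axes. Strip foot flat from x -4 to 0, then bevel rising at 45 degrees to x -24, z +20. Fully home, upright and flat on the board, this point is at board x 0, z 147; riding on the lug it is 18 mm higher.
- rack_notch (a point): Top middle of the notch through the rack's strip, 40 mm above rack_lip and 12 forward; rack axes. The strip spans rack y -60 to +60 and is 24 thick; the notch is the gap y -9 to +9 in it, which goes over the lug with 2.5 mm to spare on each side. The back plate (8 mm) closes it in front.
- slip_jar: Bystander: closed jar 65 mm wide, 92 high; origin at its underside.
- tape_roll: Bystander: tape roll lying flat, 68 mm wide, 24 high; origin at its underside.
- dome: Bystander: white cast dome 100 mm wide, 53 high; origin at its underside.

How it is judged (in metres and radians):
On the way:
1. the rack, clearly tilted with its top toward the board (more than 5 degrees), has its strip's lower edge over the groove between cleat and board, less than 10 mm above the lug (angle between rack_lip's own z axis and vertical above 0.087 rad and x of rack_lip in the frame of board between -0.02 and 0.002 m and z of rack_lip in the frame of board between 0.145 and 0.175 m and y of rack_lip in the frame of board between -0.09 and 0.06 m and z of rack_grip in the frame of board above 0.15 m), for 0.1 s.
At the end, for the whole second after the job is handed in: The rack hangs on the cleat with its notch over the lug: upright and parallel to the board within 2.3 degrees, its back plane within 3 mm of the board face, the strip's edge no more than 3 mm above its home height (147 mm on the board), within the lug's stretch of the cleat; released and at rest (angle between rack_lip's own z axis and vertical below 0.04 rad and angle between the y axis of rack_lip and the y axis of board, either way round below 0.04 rad and x of rack_lip in the frame of board between -0.003 and 0.003 m and z of rack_lip in the frame of board between 0.143 and 0.15 m and y of rack_lip in the frame of board between -0.067 and -0.003 m and contact force between rack and the fingers below 0.1 N and linear speed of rack below 0.01 m/s); the robot touches nothing.
It fails at once if more than 40 N between the rack and the board, cleat or lug (contact force between rack and board above 40 N).
It fails at once if the jar is moved more than 30 mm (distance of slip_jar from where it was at the start of the episode above 0.03 m).
It fails at once if the tape roll is moved more than 30 mm (distance of tape_roll from where it was at the start of the episode above 0.03 m).
It fails at once if the dome is moved more than 30 mm (distance of dome from where it was at the start of the episode above 0.03 m).
It also fails if it takes over 48 s, if anything falls off the work surface, if the arm or the gripper's body presses on something with over 40 N, if the wrist force passes 120 N, or if a joint passes its speed limit or range.

## Working session

There is one attempt and no reset: what is moved stays moved. The work goes in short steps, each a Python script; the robot and the scene stay as the last script left them, time stands still between calls to the robot, and variables do not carry over. Pictures are saved under pics/ and viewed, and the job is handed in when it is done.

```bash
mkdir -p pics; python3 - <<'E'
from workcell import *
import cv2,numpy as np
s=state();print(s['time'],s['tcp_pos'],s['wrist_force'],s['grip_width'])
print(s['orientation'])
for n in("side","top"):
    c=camera(n);cv2.imwrite(f"pics/{n}0.png",c["frame"][:,:,::-1]);np.savez(f"{n}0.npz",**c)
    R,t=c['R'],c['t'];print(n,c['K'].tolist(),(-R.T@t).round(),R.round(3).tolist())
E
```

```text
0.0 [ 272.72860886 -561.95030492  213.33203146] [-0.9161042  -0.23512959  0.05920979] 91.19325923064883
[[ 8.99676316e-01  4.36557380e-01 -4.25307526e-04]
 [ 4.36557574e-01 -8.99675629e-01  1.11707723e-03]
 [ 1.05029494e-04 -1.19067915e-03 -9.99999286e-01]]
side [[476.88535209003373, 0.0, 277.0254260821843], [0.0, 476.88535209003373, 205.62663784485892], [0.0, 0.0, 1.0]] [ 415. -716.  567.] [[0.994, -0.105, 0.021], [-0.028, -0.439, -0.898], [0.103, 0.892, -0.44]]
top [[537.9568347586804, 0.0, 275.28566331429596], [0.0, 537.9568347586804, 199.73418106604095], [0.0, 0.0, 1.0]] [ 396.  184. 1253.] [[-0.018, -1.0, 0.007], [-0.995, 0.017, -0.097], [0.097, -0.009, -0.995]]
```

View pics/side0.png

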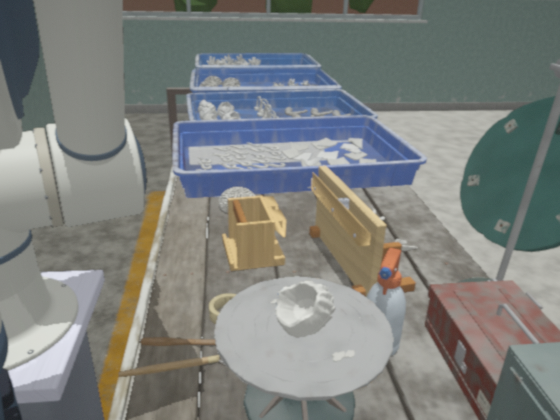

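View pics/top0.png

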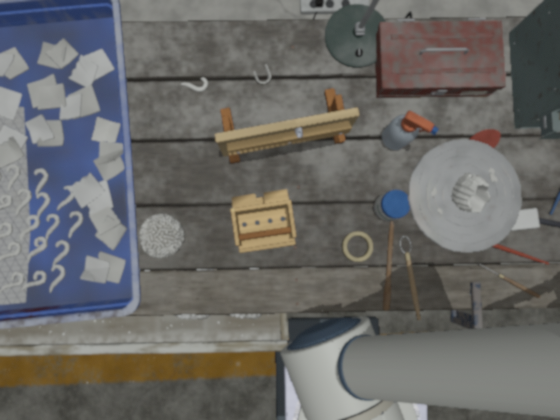

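The top view shows the board at about (288,132) with a lug-like spot at (298,131). The rack is at (264,220) with its bar on the robot side, the tape at (357,246), the jar at (397,205) and the dome at (160,235). I'll measure these next.

```bash
cat > h.py <<'E'
import numpy as np,cv2
def load(f):
    return dict(np.load(f))
def cloud(c):
    h,w=c['range_z'].shape;u,v=np.meshgrid(np.arange(w),np.arange(h));z=c['range_z'].astype(float)
    K=c['K'];P=np.stack([(u-K[0,2])/K[0,0]*z,(v-K[1,2])/K[1,1]*z,z],-1)
    return (P-c['t'])@c['R']
def ray(c,u,v,h):
    K=c['K'];d=np.array([(u-K[0,2])/K[0,0],(v-K[1,2])/K[1,1],1.])@c['R'];o=-c['R'].T@c['t']
    return o+d*(h-o[2])/d[2]
def proj(c,X):
    p=c['K']@(c['R']@np.array(X,float)+c['t']);return p[:2]/p[2]
E
python3 - <<'E'
from h import *
np.set_printoptions(suppress=True,precision=1)
c=load('top0.npz');P=cloud(c)
for n,u,v in [('table',465,225),('bottle',415,120),('jar',397,205),('tape',346,246),('dome',160,235),('lug',298,131),('board',288,120),('bar',265,243),('red',440,60),('tray',125,200),('hand',360,380),('work',330,200),('wood',320,290)]:print(n,P[v,u],c['range_z'][v,u])
f=c['frame'][:,:,::-1]
cv2.imwrite('pics/t_b.png',cv2.resize(f[80:170,200:370],None,fx=4.5,fy=4.5,interpolation=cv2.INTER_CUBIC))
cv2.imwrite('pics/t_r.png',cv2.resize(f[180:260,220:310],None,fx=7,fy=7,interpolation=cv2.INTER_CUBIC))
s=load('side0.npz')['frame'][:,:,::-1]
cv2.imwrite('pics/s_b.png',cv2.resize(s[160:300,210:420],None,fx=3.8,fy=3.8,interpolation=cv2.INTER_CUBIC))
np.savetxt
E
```

```text
table [ 444.7 -218.4  141.3] 1114.7697
bottle [ 657.4 -112.1  184.6] 1091.3108
jar [492.8 -90.6  91.8] 1167.48
tape [406.7  13.6  25.2] 1224.5117
dome [438.1 430.5  53.8] 1195.3492
lug [642.6 124.8 166.5] 1105.7092
board [664.9 145.  170.7] 1103.545
bar [417.  198.   10.6] 1238.3894
red [ 816.1 -200.    90.5] 1201.1317
tray [522.8 522.7   2.5] 1253.8251
hand [197.   50.3 400.8] 830.0777
work [514.8  44.4   0.7] 1259.1067
wood [307.1  73.2   0.5] 1238.8932
```

View pics/t_b.png

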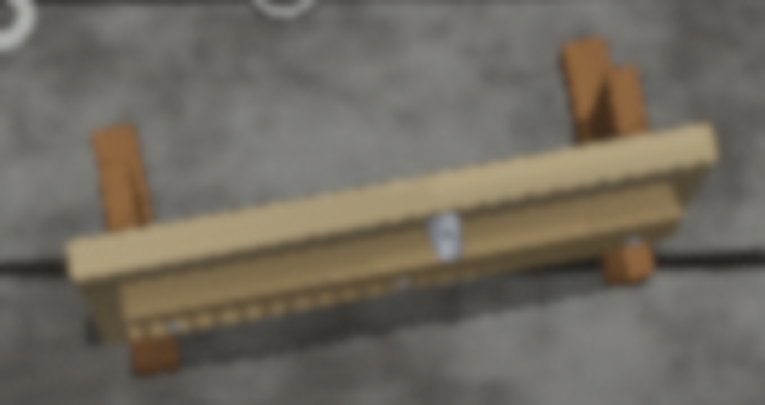

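View pics/t_r.png

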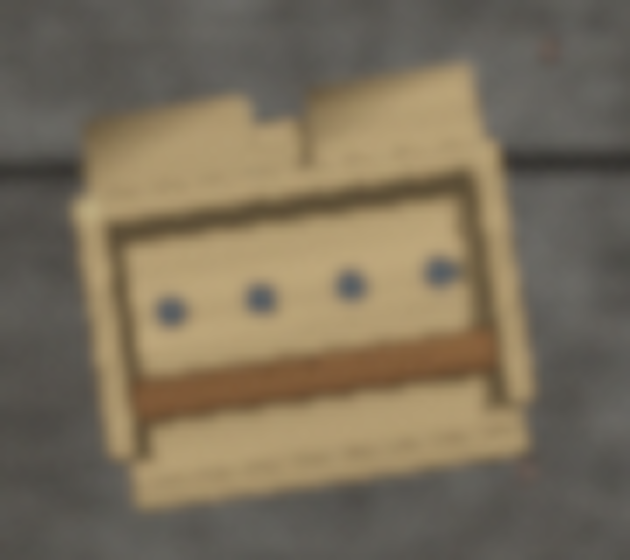

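View pics/s_b.png

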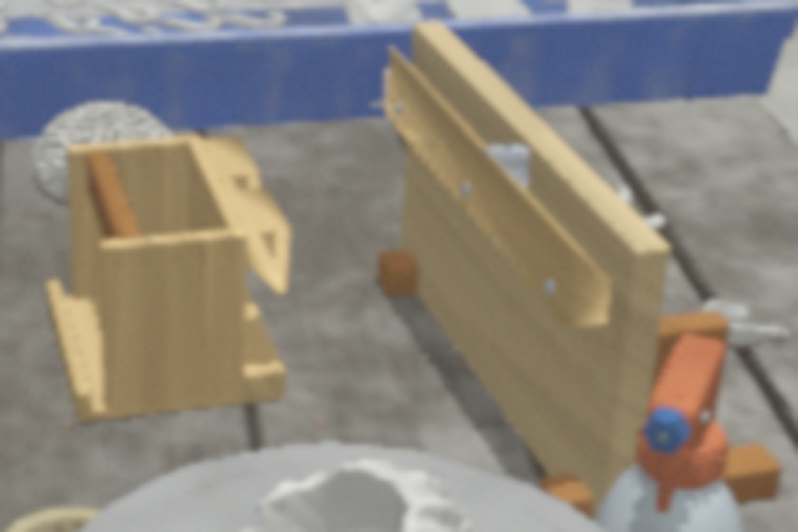

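The grip bar is the brown bar inside the rack box, and the notch is visible at about (260,197). The lug shows at about (299,132) in the top view, and also in the side view. I'll fit these positions numerically.

```bash
python3 - <<'E'
from h import *
np.set_printoptions(suppress=True,precision=2)
c=load('top0.npz');P=cloud(c);f=c['frame'].astype(int)
def rect(m,z=None):
    q=P[m][:,:2].astype(np.float32);r=cv2.minAreaRect(q);return len(q),r,np.median(P[m][:,2]),cv2.boxPoints(r).round(1).tolist()
v,u=np.mgrid[0:420,0:560]
reg=(u>205)&(u<368)&(v>95)&(v<165)
print('boardtop',rect(reg&(P[...,2]>167.3)&(P[...,2]<176)))
# hand-picked edges from crop, ray cast
B=lambda x,y,z:ray(c,200+(x+.5)/4.5-.5,80+(y+.5)/4.5-.5,z)
for n,a,z in [('front L',(72,278),170),('front R',(718,160),170),('back L',(67,242),170),('back R',(712,124),170),('cleat L',(130,330),163),('cleat R',(682,217),163)]:print(n,B(*a,z))
# lug: gray-bluish
hsv=cv2.cvtColor(c['frame'],cv2.COLOR_RGB2HSV)
lug=(u>285)&(u<312)&(v>120)&(v<142)&(f[...,2]>=f[...,0]-5)
print('lug px',lug.sum(),u[lug].mean(),v[lug].mean(),[ (a,b,f[b,a].tolist()) for a,b in zip(u[lug],v[lug])][:0], ray(c,u[lug].mean(),v[lug].mean(),165))
for vv in range(125,140):print(vv,[f[vv,uu].tolist() for uu in range(293,305)] if vv in(128,131,134) else ''.join('#' if lug[vv,uu] else '.' for uu in range(290,308)))
# bar
H=hsv[...,0].astype(int);S=hsv[...,1].astype(int)
bar=(u>235)&(u<295)&(v>222)&(v<246)&(S>115)
print('S row',S[235,236:296:4],H[235,236:296:4])
print('bar',rect(bar))
k=np.stack([u[bar],v[bar]],1).astype(np.float32);r=cv2.minAreaRect(k);print(r);print([ray(c,*p,110) for p in cv2.boxPoints(r)],ray(c,*r[0],110))
E
```

```text
boardtop (1187, ((646.5034790039062, 145.23861694335938), (40.337982177734375, 299.2556457519531), 9.229447364807129), np.float64(170.47017557348298), [[602.5999755859375, 289.70001220703125], [650.5999755859375, -5.699999809265137], [690.4000244140625, 0.800000011920929], [642.4000244140625, 296.20001220703125]])
front L [622.92 293.77 170.  ]
front R [672.94  -1.56 170.  ]
back L [639.58 295.93 170.  ]
back R [689.78   0.64 170.  ]
cleat L [599.89 268.23 163.  ]
cleat R [648.31  14.65 163.  ]
lug px 52 298.53846153846155 131.65384615384616 [] [641.57 123.63 165.  ]
125 ..................
126 ..................
127 ..................
128 [[114, 102, 79], [109, 98, 80], [106, 100, 90], [111, 109, 106], [121, 122, 122], [133, 135, 137], [141, 144, 147], [138, 141, 145], [121, 120, 121], [102, 96, 86], [96, 84, 64], [96, 83, 61]]
129 .....#######......
130 .....#######......
131 [[107, 93, 69], [107, 96, 80], [110, 107, 103], [118, 121, 124], [127, 131, 137], [130, 135, 142], [131, 136, 143], [135, 139, 146], [132, 133, 136], [122, 115, 107], [121, 106, 83], [124, 107, 77]]
132 ......#
[... 312 characters left out ...]
..................
139 ..................
S row [ 92 138 139 143 141 140 141 139 134 115 109  99  97  95  98] [20 15 15 15 15 14 15 15 15 17 18 19 20 19 18]
bar (317, ((419.79217529296875, 194.9035186767578), (51.41313552856445, 112.66584014892578), 10.498473167419434), np.float64(109.57633347077756), [[384.29998779296875, 245.60000610351562], [404.79998779296875, 134.8000030517578], [455.29998779296875, 144.1999969482422], [434.79998779296875, 255.0]])
((264.5000305175781, 233.0), (7.071037292480469, 52.19786071777344), 81.7028579711914)
[array([436.87, 253.44, 110.  ]), array([450.95, 143.57, 110.  ]), array([436.06, 141.7 , 110.  ]), array([422.03, 251.44, 110.  ])] [436.46 197.6  110.  ]
```

```bash
python3 - <<'E'
from h import *
np.set_printoptions(suppress=True,precision=2)
c=load('top0.npz');P=cloud(c)
B=lambda x,y,z:ray(c,220+(x+.5)/7-.5,180+(y+.5)/7-.5,z)
hsv=cv2.cvtColor(c['frame'],cv2.COLOR_RGB2HSV);S=hsv[...,1].astype(int)
v,u=np.mgrid[0:420,0:560]
bar=(u>241)&(u<288)&(v>222)&(v<246)&(S>115)
# column-wise centroid line fit
cols=[(uu,v[bar&(u==uu)].mean()) for uu in range(242,288)]
L=np.array([ray(c,a,b,110) for a,b in cols]);p=np.polyfit(L[:,1],L[:,0],1);print('bar yaw',np.degrees(np.arctan(-p[0])),'x at y=197.6',np.polyval(p,197.6),'resid',(L[:,0]-np.polyval(p,L[:,1])).std())
def y(a,b,z):
    d=B(*a,z)-B(*b,z);return np.degrees(np.arctan2(-d[0],d[1])),np.linalg.norm(d),((B(*a,z)+B(*b,z))/2)
print('barup',y((137,382),(495,332),110));print('barlo',y((137,415),(495,365),110))
print('striptop back',y((88,125),(470,65),108));print('platefront',y((110,236),(475,178),110))
print('notch',B(252,110,108),B(303,102,108))
s=load('top0.npz')['frame'][:,:,::-1]
cv2.imwrite('pics/notch.png',cv2.resize(s[186:212,228:294],None,fx=12,fy=12,interpolation=cv2.INTER_NEAREST))
E
```

```text
bar yaw 7.4766302145970425 x at y=197.6 436.0267129517355 resid 0.50025843838962
barup (np.float64(6.953572713469037), np.float64(109.57050739222859), array([441.61, 197.01, 110.  ]))
barlo (np.float64(6.943323305979145), np.float64(109.47480750295848), array([431.62, 197.16, 110.  ]))
striptop back (np.float64(8.019126164962882), np.float64(118.20481919657894), array([521.93, 207.07, 108.  ]))
platefront (np.float64(8.083577528522278), np.float64(112.45273069395107), array([487.35, 203.43, 110.  ]))
notch [517.45 215.45 108.  ] [519.65 199.83 108.  ]
```

View pics/notch.png

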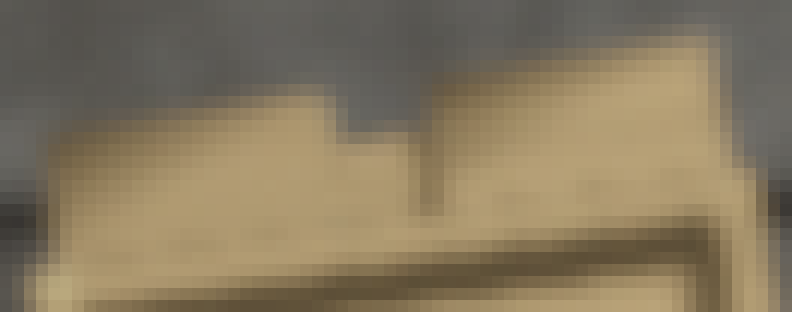

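```bash
cat >> h.py <<'E'
a=np.radians
def Rz(t):t=a(t);return np.array([[np.cos(t),-np.sin(t),0],[np.sin(t),np.cos(t),0],[0,0,1]])
def Ry(t):t=a(t);return np.array([[np.cos(t),0,np.sin(t)],[0,1,0],[-np.sin(t),0,np.cos(t)]])
BO=np.array([647.9,146.1,0.]);BY=9.62;RB=Rz(BY)
SG=1
def tool(R):  # rack axes -> tool orientation
    return np.stack([SG*R[:,1],SG*R[:,0],-R[:,2]],1)
def tcp_for_lip(bx,by,bz,tilt,yaw=0,corr=np.zeros(3)):
    R=RB@Rz(yaw)@Ry(tilt);lip=BO+RB@np.array([bx,by,bz])
    g=lip-R@(np.array([87.,0,-27])+corr)
    return g-19*R[:,2],tool(R)
def lip_of(tcp,O,corr=np.zeros(3)):
    R=np.stack([SG*O[:,1],SG*O[:,0],-O[:,2]],1)
    lip=tcp+19*R[:,2]+R@(np.array([87.,0,-27])+corr)
    tilt=np.degrees(np.arctan2(np.hypot(R[0,2],R[1,2]),R[2,2]))
    return np.r_[RB.T@(lip-BO),tilt]
E
python3 - <<'E'
import h;from h import *
from workcell import *
np.set_printoptions(suppress=True,precision=3)
G=np.array([436.3,196.9,76])
for s in(1,-1):
    h.SG=s
    print(s,'grasp',solve_ik(G,tool(Rz(7.7))),solve_ik(G+[0,0,170],tool(Rz(7.7))))
    for w in [(-60,-21,205,0),(-60,-21,205,12),(-6,-40,175,12),(-6,-21,150,12),(-1,-21,148,0)]:
        print(w,*[solve_ik(*tcp_for_lip(*w))])
print(lip_of(*tcp_for_lip(-6,-21,150,12)))
E
```

```text
1 grasp [ 0.299  0.494  1.852 -0.     0.795  0.165] [ 0.299  0.253  1.647 -0.     1.242  0.165]
(-60, -21, 205, 0) [ 0.081  0.343  1.611 -0.     1.188 -0.087]
(-60, -21, 205, 12) [ 0.092  0.44   1.414 -0.016  1.496 -0.073]
(-6, -40, 175, 12) [ 0.069  0.544  1.313 -0.021  1.494 -0.095]
(-6, -21, 150, 12) [ 0.099  0.568  1.341 -0.015  1.441 -0.066]
(-1, -21, 148, 0) [ 0.09   0.487  1.541 -0.     1.114 -0.078]
-1 grasp [ 0.299  0.494  1.852 -0.     0.795 -2.977] [ 0.299  0.253  1.647 -0.     1.242 -2.977]
(-60, -21, 205, 0) [ 0.081  0.343  1.611 -0.     1.188  3.055]
(-60, -21, 205, 12) [ 0.092  0.44   1.414 -0.016  1.496  3.069]
(-6, -40, 175, 12) [ 0.069  0.544  1.313 -0.021  1.494  3.047]
(-6, -21, 150, 12) [ 0.099  0.568  1.341 -0.015  1.441  3.076]
(-1, -21, 148, 0) [ 0.09   0.487  1.541 -0.     1.114  3.064]
[ -6. -21. 150.  12.]
```

```bash
python3 - <<'E'
from h import *
from workcell import *
np.set_printoptions(suppress=True,precision=2)
G=np.array([436.3,196.9,76]);O=tool(Rz(7.7))
s=state();p=np.array(s['tcp_pos'])
servo_line(p+[0,0,90],velocity=250)
goto(G+[0,0,130],O)
command_gripper(45,40)
print(servo_line(G,velocity=110,guard=10))
s=state();print(s['time'],s['tcp_pos'],s['wrist_force'])
command_gripper(5,40)
s=state();print(s['time'],s['tcp_pos'],s['wrist_force'],s['moment'],s['grip_width'])
servo_line(G+[0,0,4],velocity=40)
s=state();print(s['time'],s['wrist_force'],s['grip_width'])
servo_line(G+[0,0,160],velocity=150)
s=state();print(s['time'],s['tcp_pos'],s['wrist_force'],s['moment'],s['grip_width'])
for n in("side","top"):
    c=camera(n);cv2.imwrite(f"pics/{n}1.png",c["frame"][:,:,::-1]);np.savez(f"{n}1.npz",**c)
E
```

```text
False
5.5333 [436.63 197.02  76.47] [-0.25 -0.07 -0.97]
6.1167 [436.71 197.    76.16] [1.98 0.79 3.16] [ 0.04 -0.33  0.04] 13.911124134473255
6.3667 [ 0.36 -0.1  -4.26] 13.802053453402946
7.5583 [435.78 196.73 235.23] [-0.14  0.12 -4.61] [-0.05  0.06  0.04] 13.734759959559742
```

View pics/side1.png

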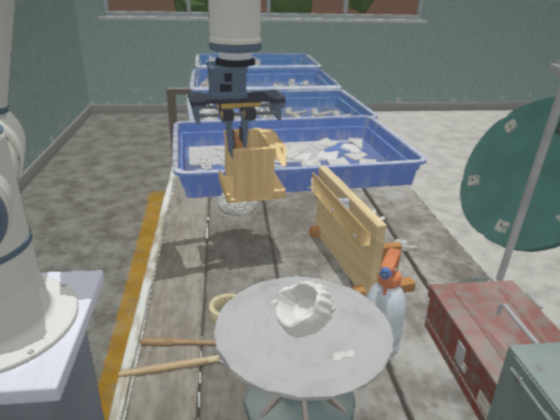

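View pics/top1.png

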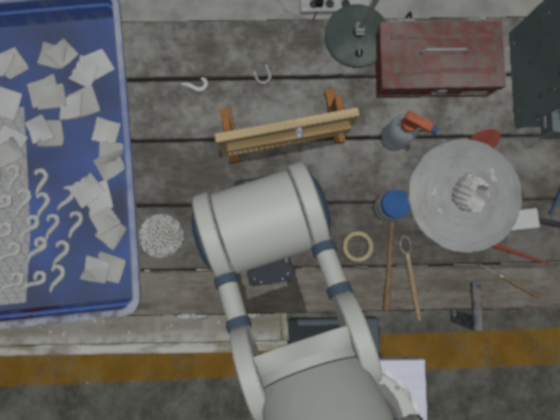

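The rack is held level (side view, (252,170)) and weighs about 4.4 N. The arm hides it from the top camera. Next I tilt, hook and touch down lightly beside the lug.

```bash
python3 - <<'E'
from h import *
from workcell import *
np.set_printoptions(suppress=True,precision=2)
def rep(t):
    s=state();print(t,round(s['time'],2),'lip',lip_of(np.array(s['tcp_pos']),np.array(s['orientation'])),'F',s['wrist_force'],'M',s['moment'])
goto(*tcp_for_lip(-75,-36,212,12));rep('pre')
p,O=tcp_for_lip(-8,-36,182,12);print(servo_line(p,velocity=100,attitude=O,guard=8));rep('above')
for n in("side","top"):
    c=camera(n);cv2.imwrite(f"pics/{n}2.png",c["frame"][:,:,::-1]);np.savez(f"{n}2.npz",**c)
p,O=tcp_for_lip(-8,-36,160,12);print(servo_line(p,velocity=15,attitude=O,guard=4));rep('down')
E
python3 - <<'E'
import cv2
s=cv2.imread('pics/side2.png');cv2.imwrite('pics/side2z.png',cv2.resize(s[110:290,210:420],None,fx=3.3,fy=3.3,interpolation=cv2.INTER_CUBIC))
E
```

```text
pre 8.24 lip [-74.87 -36.83 211.09  12.07] F [-0.05  0.56 -4.32] M [ 0.06 -0.25 -0.01]
True
above 8.98 lip [ -9.24 -35.47 179.94  12.28] F [-0.45 -1.15 -2.83] M [ 0.07 -0.15 -0.02]
True
down 9.82 lip [ -9.88 -35.75 169.66  12.31] F [-0.76 -0.63 -3.66] M [ 0.04 -0.28  0.  ]
```

View pics/side2z.png

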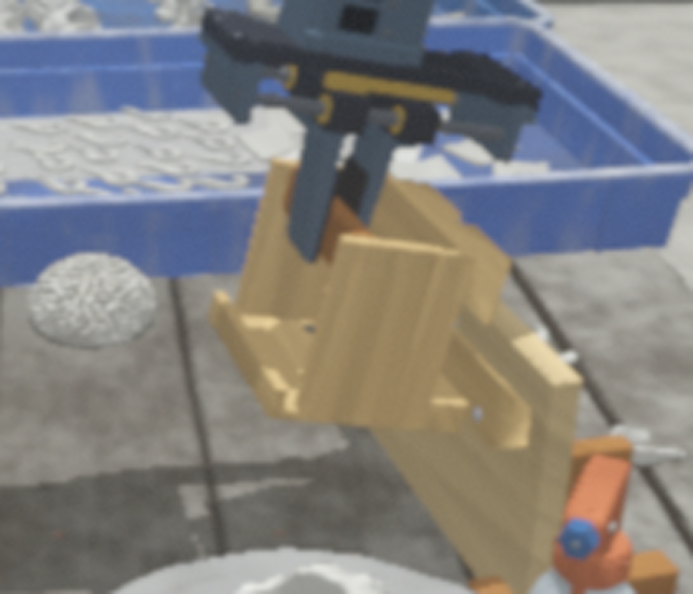

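View pics/top2.png

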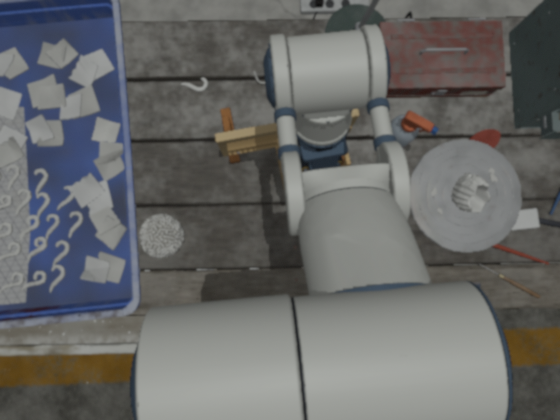

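```bash
cat >> h.py <<'E'
np.set_printoptions(suppress=True,precision=2)
from workcell import *
def rep(t,n=3,dt=.05):
    F=[];M=[]
    for i in range(n):
        if i: pause(dt)
        s=state();F.append(s['wrist_force']);M.append(s['moment'])
    F=np.mean(F,0);M=np.mean(M,0)
    print(t,round(s['time'],2),'lip',lip_of(np.array(s['tcp_pos']),np.array(s['orientation'])),'Fb',RB.T@F,'Mb',RB.T@M);return s,RB.T@F
def snap(k):
    for n in("side","top"):
        c=camera(n);cv2.imwrite(f"pics/{n}{k}.png",c["frame"][:,:,::-1]);np.savez(f"{n}{k}.npz",**c)
E
python3 - <<'E'
from h import *
rep('hold',5)
p,O=tcp_for_lip(-8,-36,160,12);print(servo_line(p,velocity=12,attitude=O,guard=4));rep('down')
E
```

```text
hold 10.03 lip [-10.16 -35.73 169.7   12.35] Fb [ 0.18 -0.22 -3.71] Mb [-0.02 -0.24  0.01]
True
down 10.68 lip [ -9.01 -35.86 164.4   12.16] Fb [ 0.77 -0.5   5.26] Mb [ 0.1  -0.68 -0.01]
```

Contact is at lip z 164.4, which matches the lug top at 165. I'll ease off and slide along with light contact.

```bash
python3 - <<'E'
from h import *
p,O=tcp_for_lip(-8,-35,166,12);servo_line(p,velocity=20,attitude=O);rep('ease')
for y in (-31,-28,-25.5,-24,-22.5,-21):
    p,O=tcp_for_lip(-8,y,165.2,12);g=servo_line(p,velocity=20,attitude=O,guard=9);s,F=rep(f'y{y} {g}',2)
E
```

```text
ease 11.05 lip [ -8.3  -34.96 165.61  12.05] Fb [-0.02 -0.35 -3.92] Mb [-0.05 -0.27  0.  ]
y-31 False 11.45 lip [ -8.04 -30.89 165.13  12.01] Fb [ 0.45  0.49 -3.34] Mb [ 0.   -0.25  0.02]
y-28 False 11.8 lip [ -8.03 -27.92 165.17  12.  ] Fb [ 0.44  0.42 -3.35] Mb [-0.02 -0.28 -0.05]
y-25.5 False 12.12 lip [ -7.99 -25.44 165.23  12.  ] Fb [ 0.32  0.28 -3.94] Mb [-0.02 -0.27 -0.  ]
y-24 False 12.43 lip [ -7.99 -23.95 165.19  12.  ] Fb [-0.22 -0.64 -4.14] Mb [-0.02 -0.23  0.01]
y-22.5 False 12.72 lip [ -8.02 -22.46 165.21  12.  ] Fb [ 0.21 -0.59 -4.25] Mb [-0.01 -0.25 -0.04]
y-21 False 13.03 lip [ -8.   -20.97 165.18  12.  ] Fb [-0.23  0.3  -3.39] Mb [-0.03 -0.27  0.  ]
```

```bash
python3 - <<'E'
from h import *
for z in (162,159,156):
    p,O=tcp_for_lip(-7,-21,z,12);g=servo_line(p,velocity=14,attitude=O,guard=6);s,F=rep(f'z{z} {g}',2)
    if g or F[2]>0:break
E
```

```text
z162 False 13.47 lip [ -7.03 -21.   161.93  12.01] Fb [-0.18  0.92 -3.69] Mb [-0.03 -0.27 -0.01]
z159 False 13.88 lip [ -6.99 -21.   158.97  12.  ] Fb [ 0.17 -0.04 -3.69] Mb [-0.05 -0.25  0.  ]
z156 False 14.3 lip [ -7.04 -20.98 155.96  12.01] Fb [ 0.3   0.14 -3.5 ] Mb [-0.02 -0.22 -0.01]
```

The notch is over the lug and moves freely. I'll bring the rack upright above home.

```bash
python3 - <<'E'
from h import *
for x,z,t,v in ((-5,155,6,30),(-3,154,0,30),(-3,152,0,12)):
    p,O=tcp_for_lip(x,-21,z,t);g=servo_line(p,velocity=v,attitude=O,guard=7);s,F=rep(f'z{z} t{t} {g}',3)
    if g:break
snap(3)
E
python3 - <<'E'
import cv2
s=cv2.imread('pics/side3.png');cv2.imwrite('pics/side3z.png',cv2.resize(s[110:290,210:420],None,fx=3.3,fy=3.3,interpolation=cv2.INTER_CUBIC))
E
```

```text
z155 t6 False 14.88 lip [ -4.7  -21.05 155.12   6.04] Fb [ 0.19 -0.19 -3.7 ] Mb [-0.   -0.12 -0.04]
z154 t0 False 15.46 lip [ -2.53 -21.08 154.12   0.03] Fb [ 0.57  0.21 -3.51] Mb [-0.04  0.03  0.02]
z152 t0 False 15.88 lip [ -2.58 -21.04 152.18   0.04] Fb [ 3.32 -0.4  -2.02] Mb [-0.12 -0.57  0.11]
```

View pics/side3z.png

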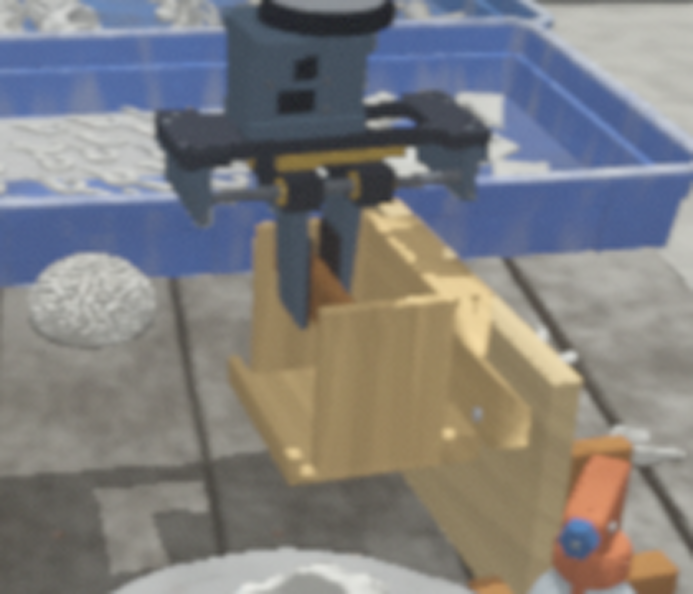

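Bevel contact came a little early, so the real board plane lies about 2 mm deeper than estimated. I'll feel for the board face in +x.

```bash
python3 - <<'E'
from h import *
for x in (-1,0,1,2,3,4):
    p,O=tcp_for_lip(x,-21,152.5,0);g=servo_line(p,velocity=10,attitude=O,guard=6);s,F=rep(f'x{x} {g}',3)
    if g or F[0]<-3:break
E
```

```text
x-1 False 16.43 lip [ -1.28 -20.99 152.3    0.04] Fb [-0.05  0.06 -3.56] Mb [-0.04  0.07 -0.03]
x0 False 16.78 lip [ -0.04 -20.97 152.49   0.  ] Fb [-0.   -0.03 -4.31] Mb [-0.02  0.05  0.  ]
x1 False 17.13 lip [  1.01 -20.99 152.49   0.  ] Fb [ 0.12 -0.36 -3.49] Mb [-0.03  0.06  0.02]
x2 False 17.48 lip [  2.   -20.99 152.48   0.  ] Fb [-0.04  0.13 -3.68] Mb [-0.02  0.03  0.04]
x3 False 17.83 lip [  2.36 -21.   152.14   0.08] Fb [-4.86 -0.22 -2.6 ] Mb [-0.11  0.92  0.21]
```

```bash
python3 - <<'E'
from h import *
for x,z in ((1.5,152),(1.5,150),(1.6,149),(1.7,148.3),(1.8,147.7),(1.8,147.2)):
    p,O=tcp_for_lip(x,-21,z,0);g=servo_line(p,velocity=8,attitude=O,guard=6);s,F=rep(f'x{x} z{z} {g}',3)
    if g or F[2]>1 or np.hypot(F[0],F[1])>5:break
E
```

```text
x1.5 z152 False 18.28 lip [  1.79 -21.03 152.16   0.03] Fb [-0.19 -0.11 -3.6 ] Mb [-0.03  0.03  0.02]
x1.5 z150 False 18.78 lip [  1.54 -21.   150.02   0.  ] Fb [ 0.58  0.12 -3.52] Mb [-0.02  0.04 -0.  ]
x1.6 z149 False 19.16 lip [  1.61 -20.98 148.98   0.  ] Fb [ 0.34 -0.21 -3.7 ] Mb [-0.01  0.07  0.04]
x1.7 z148.3 False 19.51 lip [  1.68 -20.99 148.28   0.  ] Fb [ 0.13 -0.04 -3.58] Mb [-0.01  0.06 -0.01]
x1.8 z147.7 False 19.86 lip [  1.94 -21.03 147.77   0.01] Fb [ 0.75  0.08 -2.68] Mb [-0.1  -0.17  0.03]
x1.8 z147.2 False 20.21 lip [  2.2  -21.06 147.44   0.05] Fb [ 2.84 -0.47 -1.63] Mb [-0.19 -0.69  0.12]
```

The rack is seated within a fraction of a millimetre. I'll release and retract upward.

```bash
python3 - <<'E'
from h import *
command_gripper(38);rep('open')
s=state();p=np.array(s['tcp_pos']);pause(.3)
print(servo_line(p+[0,0,30],velocity=60,guard=8));s=state();p=np.array(s['tcp_pos'])
servo_line(p+[0,0,130],velocity=200)
goto(np.array([330,-150,400]),tool(RB)) if solve_ik(np.array([330,-150,400]),tool(RB)) is not None else print('noik')
rep('away');snap(4)
E
python3 - <<'E'
import cv2
s=cv2.imread('pics/side4.png');cv2.imwrite('pics/side4z.png',cv2.resize(s[130:300,210:420],None,fx=3.3,fy=3.3,interpolation=cv2.INTER_CUBIC))
s=cv2.imread('pics/top4.png');cv2.imwrite('pics/top4z.png',cv2.resize(s[90:220,200:370],None,fx=4,fy=4,interpolation=cv2.INTER_CUBIC))
E
```

```text
open 20.87 lip [  1.79 -21.01 147.21   0.  ] Fb [ 0.04  0.22 -0.25] Mb [-0.   -0.09 -0.02]
False
away 24.07 lip [-275.26 -238.52  391.65    0.04] Fb [0.05 0.17 0.11] Mb [-0.03 -0.13  0.02]
```

View pics/side4z.png

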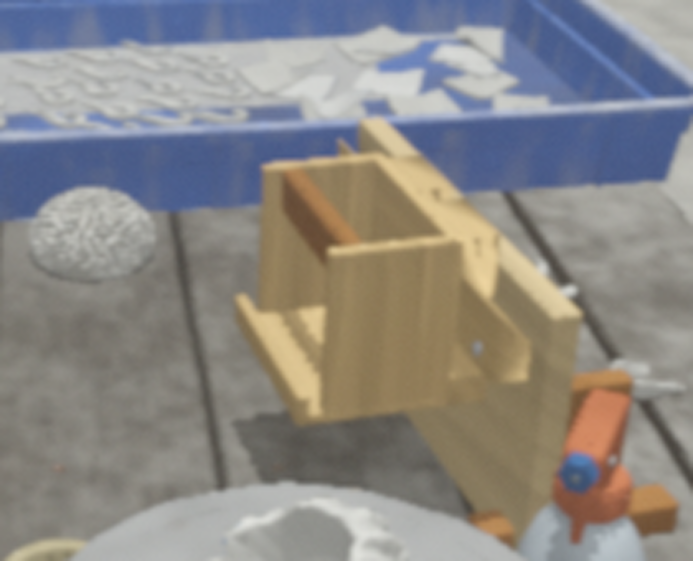

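View pics/top4z.png

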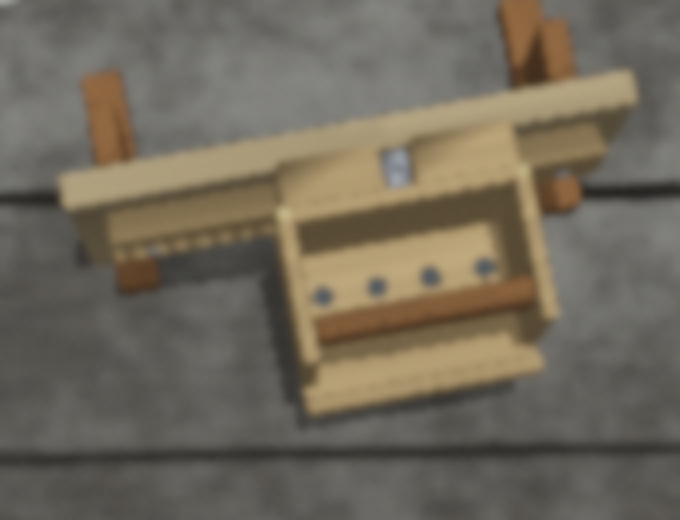

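The lug sits in the notch at crop (397,168), and the strip lies against the board along its length. Now a quick numeric check.

```bash
python3 - <<'E'
from h import *
c=load('top4.npz');P=cloud(c);v,u=np.mgrid[0:420,0:560]
Q=(P-BO)@RB
# rack top surfaces: fit plane to points z 182..196
m=(u>260)&(u<345)&(v>100)&(v<180)&(P[...,2]>180)&(P[...,2]<197)
q=Q[m]
for _ in range(3):
    A=np.c_[q[:,:2],np.ones(len(q))];w=np.linalg.lstsq(A,q[:,2],rcond=None)[0];r=q[:,2]-A@w;q=q[abs(r)<2.0]
print(len(q),'slopes deg',np.degrees(np.arctan(w[:2])),'z',np.median(q[:,2]),'x',q[:,0].min(),q[:,0].max(),'y',q[:,1].min(),q[:,1].max())
# bar line
S=cv2.cvtColor(c['frame'],cv2.COLOR_RGB2HSV)[...,1].astype(int)
b=(u>281)&(u<332)&(v>155)&(v<180)&(S>115)
L=np.array([RB.T@(ray(c,x,v[b&(u==x)].mean(),189)-BO) for x in range(282,332) if (b&(u==x)).any()])
p=np.polyfit(L[:,1],L[:,0],1);print('bar rel yaw',np.degrees(np.arctan(-p[0])),'x',L[:,0].mean(),L[:,1].min(),L[:,1].max())
c0=load('top0.npz');P0=cloud(c0)
d=np.abs(c['frame'].astype(int)-c0['frame'].astype(int)).sum(2)
for n,x,y in(('jar',397,205),('tape',357,246),('dome',160,235)):print(n,d[y-20:y+20,x-20:x+20].mean())
print(state()['time'],state()['grip_width'])
E
```

```text
971 slopes deg [-0.86 -0.01] z 188.2182268365881 x -103.67097607350686 0.09249462425639798 y -85.76532880218784 44.20498770566021
bar rel yaw 0.6152184932610881 x -89.46796836401494 -70.9567360878358 29.06659003008895
jar 4.77375
tape 10.726875
dome 5.98
24.175 37.7446447014082
```

```bash
python3 - <<'E'
from h import *
close_job();print(state()['time'])
E
```

```text
the job is handed in; nothing more can be done
the job is handed in; nothing more can be done
```

The rack is hanging on the cleat with its notch over the lug, upright and flat against the board. I've let go and handed the job in at about 24 s of the 48 s allowed; no verdict is reported.

**What I did:** I gripped the bar, tilted the rack 12° toward the board and hooked it over the cleat. It touched the lug top at about z 164 (165 expected). I then slid it lightly along to the lug, lowered it through the notch, brought it upright and seated it. The highest contact force I read was about 9 N.

**Last checks (top camera):**

| Check | Measured | Expected or limit |
|---|---|---|
| Rack top height | 188.2 mm | about 189 mm when home |
| Tilt | 0.9° | 2.3° limit |
| Yaw relative to the board | 0.6° | 2.3° limit |
| Lug position | centred in the notch | in the notch |

The jar, tape roll and dome look unmoved in before-and-after pictures. The tape roll area changed slightly more than the others, which I took to be shadow.

**Disagreements:**
- **Board face:** by touch it was about 2 mm deeper than the camera put it, within the stated calibration, so I seated the rack by touch.
- **Early guard stops:** two force-guard stops came before any contact, most likely from the arm's own motion. I continued after rechecking.

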